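# Tag out and hold the service key switch

## Robot

A 7-joint arm with a two-finger parallel gripper is mounted at the origin on a cart in front of the work surface, level with it; the furniture and walls round the work are solid. World frame = base frame: x ahead of the robot, y to its left, z up, the work surface at z = 0. Lengths are in mm, angles in rad, forces in N, time in s.
With the tool pointing down it reaches from about 350 to 900 mm from the base axis. Payload 19.9 kg.
Tool frame: the origin (TCP) lies at the very end of the fingers, on their centre line; the grasp point (between the pads) lies 19 mm behind it; z points along the fingers, y is the line along which they close (so a half turn about z gives the same grasp; the last joint's range is limited). The gripper opens to 94 mm and grips with 3 to 60 N. Pads are 16 mm wide; open, the fingers measure 119 mm over their backs; the gripper's body (75 mm by 177 mm) begins 78 mm behind the grasp point.
Start: joints at [-1.317, 0.417, -0.01, 1.614, 0.005, 1.111, -0.053], TCP at [182.181, 597.837, 205.425] pointing down, gripper open.
Joint ranges: [-2.81, 2.81], [-0.39, 2.02], [-1.27, 1.25], [0.06, 2.57], [-1.19, 4.33], [0.19, 2], [-2.82, 2.82]. Speed limits (rad/s): [1.89, 1.89, 2.39, 2.39, 3.01, 3.01, 3.01].

## Interface

Orientations are given as a 3x3 rotation matrix whose columns are the frame's x, y, z axes.
In Python, from bench import * gives the robot as it stands.
- The arm moves only by the tool play_rows, never from a script. Its arguments are lists of equal length, an entry for each row: "grip": the opening, from 0 (shut) to 1 (fully open); "dp": the shift along the tool's x, y, z in units of 40 mm (1.0 is 40 mm), a list of three; "twist": the turn about the tool's z in units of 8 degrees (1.0 is 8 degrees). In form: {"grip": [grip, ...], "dp": [[x, y, z], ...], "twist": [twist, ...]}. A call has exactly 8 rows; each row shifts and turns the commanded pose from where the row before left it, along the tool's axes as they then stand; what a row does not reach is not made up. A row lasts 1/10 s, in which the tool goes at most 50 mm and 8.59 degrees, less where a joint would pass 70% of its speed; a pose out of reach is approached as far as the arm can. A call is refused whole if a number of a shift passes 1 or a number of a turn 1, either way. A call with a gripper value outside its range is refused whole. The fingers move at their own pace and stop on an object; "force" is the grip in N (left out, the last holds). Time passes only in rows, so rows that do not move let the fingers close, or fill a call up. It gives the time, the measured TCP pose, the force, the opening and the grip force at its end, in the units of the state.
- get_state(): the state, without advancing time (a new reading comes with each control period).
- grab_frame(name): name is "scene" or "top" or "wrist"; returns a dict with "image" (420x560x3 uint8, red, green, blue), "depth" (420x560 float32, mm along the optical axis (not along the pixel's ray), 0 where there is no reading), "K" (3x3 intrinsics, pixels), "pose" (4x4, takes a point from camera to world coordinates). Camera axes: x right, y up, looking along -z (the intrinsics and any distortion apply to the point x, -y, -z); pixel columns grow to the right and rows downward; lengths in mm; the calibration is good to about 2 mm. A picture is of the moment at which its call begins.
- sign_off(): hands the job in; it is judged then, once.
Trained networks look in the newest picture that a camera, given by its name, has taken for a name from the list of things; names that differ only in an ending like _2 or _b are one class to them, and where a whole thing is asked for, a point or a joint stands for the part that bears it (a point fixed in the world has none). Each returns a list of dicts, best first, with "p" (0 to 1); they miss things now and then, are a little off and sometimes report something else, mostly with a low value. They report only what shows in the picture. A call takes as long as a camera call.
- look_for(camera, target): "extent" ([left, top, width, height] as shares, 0 to 1, of the picture: columns of its width, rows of its height, round what is visible of it).
The state is a dict: "clock": time; "joints": joint angles; "joint_vel": joint speeds; "joint_torque": joint torques, N m; "eef_pos": TCP position; "ee_rot": TCP orientation; "wrist_force": force on the tool from outside, world axes, zero at the start; "torque": the same for the moment, N m; "gripper_width": finger opening in mm; "finger_force": force on a finger pad.
Only numpy, scipy, OpenCV 4.12 (cv2) and the standard library are available. Lean on these libraries where they do the work, as an engineer would, in place of code of your own. Each camera call takes 0.05 s, during which the arm holds its last target. There are 200 camera calls.

## Task

Take the coffee machine out of service at the grey control box: hang the red service tag by its eye on the steel post so that it lies flat on the box, pointing away from the lock, and let go of it. Then fetch the black-handled key from its stand, work it past the sticky pins until it is fully home in the lock, and turn it a quarter turn clockwise (seen from above) against the spring. Finish while still gripping the key and holding it turned; leave the cup, the tamper and the pitcher alone.

Things in the scene. Friction and masses are not known exactly. Their poses are not given: they have to be found in the camera images.
- key_box: Grey control box fixed on the counter, 95 (x) x 225 (y) x 55 (z) mm. Origin: centre of its underside; z up. In its own frame the lock is at y = +62 mm and the tag post at y = -22 mm, both at x = 0. It stands elsewhere and turned each time.
- keyhole (a point): Middle of the keyhole's mouth on the round brass lock face, 57 mm above the counter; axes as the box's. With the plug at 0 the black slot is 16 mm long along the box's y, 7 mm wide along its x, chamfered, 40 mm deep, straight down. Two sticky pins jut in from its long sides 12 and 21 mm down; straight pushing past each takes about 15 to 25 N, less if the key is wiggled (yawed to and fro).
- plug (a joint): Turn of the brass lock plug, rad: 0 at rest (slot along the box's y), growing clockwise seen from above to its stop at 1.6. A spring (0.04 N m per rad) turns it back when the key is let go. The key has about 0.15 rad of play in the slot.
- post_foot (a point): Foot of the upright steel tag post on the box's top, 55 mm above the counter. The post is 8 mm thick and rises 41 mm above this point to a round nose.
- tag: Loose red service tag with a white panel, a stiff plate 46 (x) x 104 (y) x 8 (z) mm, 40 g. Origin: centre of its underside; z up. Its 16 mm eye goes through it 34 mm from the middle towards +y. At the start it lies flat on the counter.
- tag_eye (a point): Centre of the tag's eye, on the tag's underside.
- key_stand: Fixed dark block 50 x 50 x 40 mm (56 mm wide at its foot) on the counter, with a 7 x 16 mm slot 36 mm deep in its top in which the key stands. Origin: centre of its underside.
- key: Loose key, 45 g, upright in the stand. Origin: middle of its shoulder, resting on the stand's top (z 40 mm). Above: a 4 mm neck (8 x 20 mm), then a black handle with red centre, 12 (x) x 36 (y) mm, up to 38 mm above the origin. Below: a steel blade 5 (x) x 14 (y) mm, 32 mm long; fits either way round. Fully home, the shoulder rests on the lock face.
- key_tip (a point): Tip of the key's blade, 32 mm below the key's origin.
- cup: White espresso cup, 63 x 92 x 51 mm, a bystander. Origin: its underside.
- tamper: Coffee tamper with a black grip, 58 mm wide, 102 mm tall, a bystander. Origin: its underside.
- pitcher: Steel milk pitcher, 86 x 124 x 104 mm, a bystander. Origin: its underside.

How it is judged:
By the outcome, as a careful person would: the job done as asked, in the order asked, and still so for the second after the job is handed in, while the arm keeps its last pose, push and grip.
It also fails if it takes over 64 s, if anything falls off the work surface, if the arm or the gripper's body presses on something with over 40 N, if the wrist force passes 120 N, or if a joint passes its speed limit or range.

## Working session

There is one attempt and no reset: what is moved stays moved. The work goes in short steps, Python scripts to look and compute and a tool call to move; the robot and the scene stay as the last step left them, time stands still between calls to the robot, and variables do not carry over. Pictures are saved under pics/ and viewed, at most 10 in all, crops included, and the job is handed in when it is done.

Besides the shell and the picture viewer there is one more tool, called after "Request:" in YAML: its name, and indented under it one key for each argument. play_rows: Moves the arm, as the interface text tells. Its arguments: {"type":"object","properties":{"grip":{"type":"array","items":{"type":"number"}},"dp":{"type":"array","items":{"type":"array","items":{"type":"number"}}},"twist":{"type":"array","items":{"type":"number"}},"force":{"type":"number"}},"required":["grip","dp","twist"]}

```bash
mkdir -p pics; ls
python3 - <<'E'
from bench import *
import cv2, numpy as np
s=get_state(); print({k:np.round(v,3).tolist() for k,v in s.items()})
ims=[]
for c in ("top","scene"):
    f=grab_frame(c); np.savez(f"pics/{c}0.npz",**f)
    cv2.imwrite(f"pics/{c}0.png",f["image"][:,:,::-1])
    print(c,np.round(f["K"],1).tolist(),np.round(f["pose"],3).tolist(), [k for k in f])
    for t in ["key_box","tag","key_stand","key","keyhole","post_foot","tag_eye","cup","tamper","pitcher"]:
        r=look_for(c,t)
        print(t,[(round(d["p"],2),np.round(np.array(d["extent"])*[560,420,560,420]).tolist()) for d in r[:2]])
E
```

```text
pics
{'clock': 0.0, 'joints': [-1.317, 0.418, -0.01, 1.614, 0.005, 1.111, -0.053], 'joint_vel': [0.003, -0.0, 0.002, -0.0, -0.0, 0.002, 0.0], 'joint_torque': [0.0, -85.126, 0.639, -42.598, -0.049, 0.018, 0.0], 'eef_pos': [182.063, 597.507, 204.834], 'ee_rot': [[-0.957, 0.291, -0.0], [0.291, 0.957, -0.001], [-0.0, -0.001, -1.0]], 'wrist_force': [-0.048, 0.856, 0.333], 'torque': [0.025, -0.004, 0.025], 'finger_force': 0.0, 'gripper_width': 94.002}
top [[391.0, 0.0, 287.7], [0.0, 391.0, 210.2], [0.0, 0.0, 1.0]] [[0.03, 0.995, -0.094, 536.876], [-0.999, 0.029, -0.021, -13.025], [-0.018, 0.095, 0.995, 905.524], [0.0, 0.0, 0.0, 1.0]] ['image', 'depth', 'K', 'pose']
key_box [(0.73, [236.0, 184.0, 106.0, 48.0])]
tag [(0.59, [325.0, 272.0, 43.0, 33.0])]
key_stand [(0.63, [220.0, 273.0, 32.0, 33.0])]
key [(0.44, [228.0, 289.0, 16.0, 12.0])]
keyhole [(0.74, [240.0, 182.0, 98.0, 49.0])]
post_foot [(0.8, [241.0, 183.0, 100.0, 47.0]), (0.53, [222.0, 273.0, 31.0, 32.0])]
tag_eye [(0.55, [320.0, 276.0, 53.0, 30.0])]
cup [(0.74, [167.0, 180.0, 36.0, 28.0]), (0.53, [249.0, 201.0, 20.0, 13.0])]
tamper 
[... 152 characters left out ...]
419.4, 214.1], [0.0, 0.0, 1.0]] [[-0.541, 0.539, -0.646, 44.923], [-0.841, -0.334, 0.426, 354.15], [0.013, 0.773, 0.634, 605.441], [0.0, 0.0, 0.0, 1.0]] ['image', 'depth', 'K', 'pose']
key_box [(0.78, [215.0, 190.0, 110.0, 75.0]), (0.63, [342.0, 158.0, 23.0, 47.0])]
tag [(0.76, [351.0, 238.0, 41.0, 40.0])]
key_stand [(0.69, [252.0, 292.0, 36.0, 36.0])]
key [(0.66, [262.0, 276.0, 16.0, 30.0])]
keyhole [(0.85, [213.0, 188.0, 110.0, 76.0])]
post_foot [(0.56, [215.0, 184.0, 110.0, 77.0])]
tag_eye [(0.97, [353.0, 237.0, 39.0, 40.0])]
cup [(0.66, [140.0, 235.0, 41.0, 41.0]), (0.4, [211.0, 186.0, 108.0, 75.0])]
tamper [(0.76, [340.0, 159.0, 26.0, 47.0])]
pitcher [(0.87, [266.0, 136.0, 35.0, 46.0])]
```

```bash
cat > h.py <<'E'
from bench import *
import cv2, numpy as np
def world(f,u,v,z=None):
    """pixels -> world, by depth or by the plane of height z"""
    u,v=np.atleast_1d(u).astype(float),np.atleast_1d(v).astype(float)
    K,P=f["K"],f["pose"]
    r=np.stack([(u-K[0,2])/K[0,0],-(v-K[1,2])/K[1,1],-np.ones_like(u)],1)
    if z is None: d=f["depth"][v.round().astype(int),u.round().astype(int)]
    else: d=(z-P[2,3])/(r@P[:3,:3].T)[:,2]
    return (r*d[:,None])@P[:3,:3].T+P[:3,3]
def topview(f,c,half,z,px):
    """orthographic resample of plane z, rows: -x down... image right=-y, up=+x"""
    n=int(2*half*px); i=(np.arange(n)+.5)/px-half
    X=c[0]-i[:,None]+0*i[None]; Y=c[1]-i[None]+0*i[:,None]
    W=np.stack([X,Y,0*X+z],-1)-f["pose"][:3,3]; C=W@f["pose"][:3,:3]
    mu=f["K"][0,2]-f["K"][0,0]*C[...,0]/C[...,2]; mv=f["K"][1,2]+f["K"][1,1]*C[...,1]/C[...,2]
    return cv2.remap(f["image"],mu.astype(np.float32),mv.astype(np.float32),cv2.INTER_CUBIC)
def boxfit(pts):
    (c,s,a)=cv2.minAreaRect(pts[:,:2].astype(np.float32)); return np.round(c,1),np.round(s,1),round(a,1)
E
python3 - <<'E'
import cv2
from h import *
f=dict(np.load("pics/top0.npz"))
im=f["image"][90:320,150:430,::-1]
cv2.imwrite("pics/a.png",cv2.resize(im,None,fx=2.8,fy=2.5,interpolation=3))
g=dict(np.load("pics/scene0.npz"))
cv2.imwrite("pics/b.png",cv2.resize(g["image"][120:340,130:410,::-1],None,fx=2.8,fy=2.7,interpolation=3))
for n,F in(("top",f),("scene",g)):
    vv,uu=np.mgrid[0:420,0:560]; ok=F["depth"].ravel()>0
    W=world(F,uu.ravel()[ok],vv.ravel()[ok]); col=F["image"].reshape(-1,3)[ok].astype(int)
    ws=(W[:,0]>300)&(W[:,0]<900)&(abs(W[:,1])<400)
    t=ws&(W[:,2]>50)&(W[:,2]<60); print(n,"z50-60",t.sum())
    for nm,lo,hi,m in(("boxtop",50,60,None),("standtop",36,45,None)):
        M=np.zeros(420*560,np.uint8); M[np.where(ok)[0][ws&(W[:,2]>lo)&(W[:,2]<hi)]]=1
        k,lab,st,ce=cv2.connectedComponentsWithStats(M.reshape(420,560))
        for i in range(1,k):
            if st[i,4]>150:
                q=W[lab.ravel()[ok]==i]; print(nm,st[i],boxfit(q),q[:,2].mean().round(1))
    r=ws&(col[:,0]>120)&(col[:,1]<80)&(col[:,2]<80); M=np.zeros(420*560,np.uint8); M[np.where(ok)[0][r]]=1
    k,lab,st,ce=cv2.connectedComponentsWithStats(M.reshape(420,560))
    for i in range(1,k):
        if st[i,4]>15:
            q=W[lab.ravel()[ok]==i]; print("red",st[i],boxfit(q),q[:,2].mean().round(1))
E
```

```text
top z50-60 6326
boxtop [245  84  51  30 952] (array([866.9,  52.9]), array([112.5,  66.1]), 90.0) 56.1
boxtop [427  89   4 194 285] (array([ 686.2, -300.9]), array([427.5,   2.9]), 0.1) 55.1
boxtop [234 123  27  11 209] (array([800.6, 101.5]), array([18.8, 60.2]), 10.5) 55.6
boxtop [ 239  185  103   45 4256] (array([625.5,   1. ]), array([ 93.1, 223. ]), 3.2) 54.9
standtop [425 104   3 159 191] (array([ 691.3, -300.9]), array([  2.8, 354.7]), 89.9) 40.3
standtop [221 276  30  30 422] (array([439.2, 113.8]), array([49.9, 50.7]), 25.3) 41.0
red [174 100   5  11  27] (array([868.6, 282.2]), array([10.4, 24.8]), 84.9) 1.2
red [172 119   9  11  37] (array([821.9, 282.8]), array([19.4, 21.7]), 45.4) 1.1
red [186 125  20   6  74] (array([814.1, 231.6]), array([45.8, 13.3]), 89.5) 0.8
red [289 125  48   8 197] (array([818.4, -46.9]), array([ 17.8, 111.4]), 2.5) 0.6
red [215 126  16   6  38] (array([813.3, 166.8]), array([13.1, 35. ]), 1.1) 1.0
red [376 130  16   4  18] (array([ 815.4, -214.5]), array([35.6,  4.2]), 82.6) 0.6
red [394 131  13   5  19] (array([ 815.9, -253.5]), array([27.3,  9
[... 4446 characters left out ...]
y([400.1, -30.9]), array([40.6, 31.3]), 81.4) -0.2
red [320 309  12  10  43] (array([388.1,  28.8]), array([ 9.8, 27.2]), 4.2) -0.3
red [313 317   7   6  22] (array([385.8,  52.6]), array([9.1, 9.3]), 15.2) -0.6
red [161 320   9  14  58] (array([513., 278.]), array([12.6, 24.4]), 85.8) -0.4
red [303 322   9   7  17] (array([385. ,  72.2]), array([ 4.6, 18.8]), 16.1) -0.3
red [295 328   7   5  19] (array([385.8,  91.7]), array([12.2,  6.3]), 89.6) -0.3
red [173 348  13  12  37] (array([449.5, 281.6]), array([28.8,  9.6]), 25.2) -0.2
red [222 364  11   9  50] (array([386.9, 225.6]), array([15.1, 11.4]), 83.9) -0.5
red [185 375  13  13  69] (array([397.9, 280.2]), array([23.5, 11.3]), 0.6) -0.5
```

View pics/a.png

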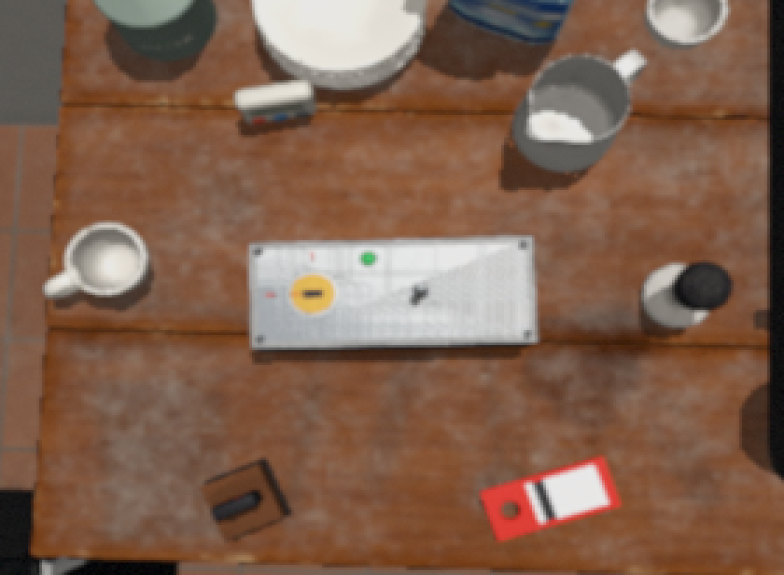

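View pics/b.png

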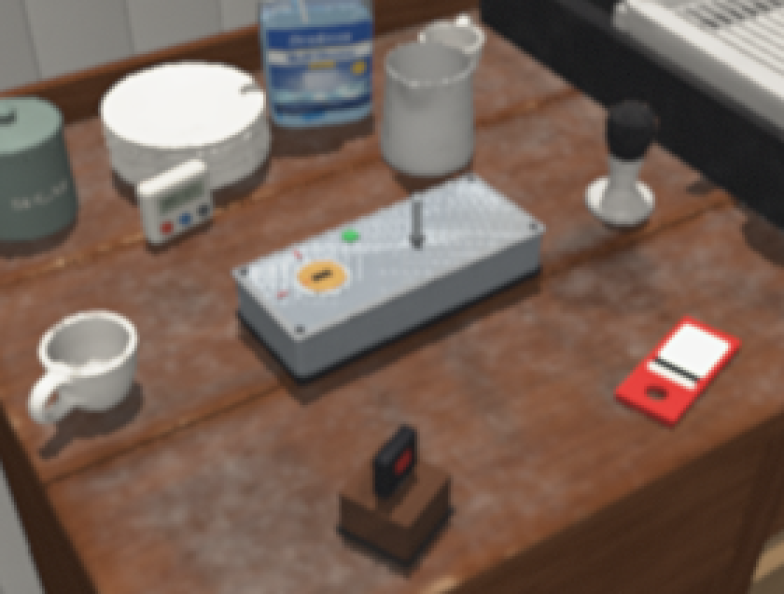

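The box sits at about (625, 0), turned about 3°, with the lock on the left (crop a: lock 312,293; post 420,295). The key stand is at (245,500) and the tag at (550,497), with its eye on the left at (510,510). I'll plan a move above the tag and refine from the wrist camera.

```bash
cat >> h.py <<'E'
def plan(way,ang,grip,v=38,n=None):
    """rows (rounded) through world waypoints; tool-y heading ang (deg, mod 180) reached on the way"""
    s=get_state(); p=s["eef_pos"].copy() if hasattr(s["eef_pos"],"copy") else np.array(s["eef_pos"])
    R=np.array(s["ee_rot"]); a=np.degrees(np.arctan2(R[1,1],R[0,1]))
    if ang is None: ang=a
    rows=[]
    way=[np.array(w,float) for w in way]; left=((ang-a+90)%180)-90
    while True:
        d=way[0]-p; L=np.linalg.norm(d)
        while L<0.5 and len(way)>1: way.pop(0); d=way[0]-p; L=np.linalg.norm(d)
        if L<0.4 and abs(left)<0.3: break
        st=d*min(1,v/max(L,1e-9)); tw=np.clip(left,-7.6,7.6)
        c,q=np.cos(np.radians(a)),np.sin(np.radians(a)); ty=np.array([c,q,0]); tz=np.array([0,0,-1]); tx=np.cross(ty,tz)
        dp=np.round([st@tx/40,st@ty/40,-st[2]/40],2)
        t=round(-tw/8,2); p=p+40*(dp[0]*tx+dp[1]*ty+dp[2]*tz); a-=8*t; left+=8*t
        rows.append((dp.tolist(),t))
    while len(rows)%8: rows.append(([0,0,0],0))
    for i in range(0,len(rows),8):
        print('{"grip":%s,"dp":%s,"twist":%s}'%([grip]*8,[r[0] for r in rows[i:i+8]],[r[1] for r in rows[i:i+8]]))
def st():
    s=get_state(); R=np.array(s["ee_rot"])
    print("t",round(s["clock"],2),"p",np.round(s["eef_pos"],1),"yang",round(float(np.degrees(np.arctan2(R[1,1],R[0,1]))),2),"F",np.round(s["wrist_force"],1),"T",np.round(s["torque"],2),"w",round(float(s["gripper_width"]),1),"ff",round(float(s["finger_force"]),1),"q7",np.round(s["joints"],2)[6])
E
python3 - <<'E'
from h import *
plan([(440,220,205),(440,-139,190)],19.4,1)
E
```

```text
{"grip":[1, 1, 1, 1, 1, 1, 1, 1],"dp":[[-0.74, -0.59, 0.0], [-0.81, -0.49, 0.0], [-0.87, -0.38, 0.0], [-0.91, -0.26, 0.0], [-0.94, -0.14, 0.0], [-0.95, -0.01, 0.0], [-0.94, 0.11, 0.0], [-0.92, 0.24, 0.0]],"twist":[np.float64(0.95), np.float64(0.95), np.float64(0.95), np.float64(0.95), np.float64(0.95), np.float64(0.95), np.float64(0.95), np.float64(0.06)]}
{"grip":[1, 1, 1, 1, 1, 1, 1, 1],"dp":[[-0.92, 0.24, 0.0], [-0.92, 0.25, 0.0], [-0.92, 0.24, 0.01], [-0.92, 0.25, 0.0], [-0.04, 0.01, 0.0], [-0.9, -0.31, 0.04], [-0.9, -0.32, 0.04], [-0.9, -0.32, 0.04]],"twist":[np.float64(-0.0), np.float64(-0.0), np.float64(-0.0), np.float64(-0.0), np.float64(-0.0), np.float64(-0.0), np.float64(-0.0), np.float64(-0.0)]}
{"grip":[1, 1, 1, 1, 1, 1, 1, 1],"dp":[[-0.9, -0.31, 0.04], [-0.9, -0.32, 0.04], [-0.9, -0.32, 0.04], [-0.9, -0.31, 0.04], [-0.89, -0.32, 0.04], [-0.9, -0.31, 0.04], [-0.38, -0.14, 0.02], [0, 0, 0]],"twist":[np.float64(-0.0), np.float64(-0.0), np.float64(-0.0), np.float64(-0.0), np.float64(-0.0), np.float64(-0.0), np.float64(-0.0), 0]}
```

Request:
play_rows:
  grip: [1,1,1,1,1,1,1,1]
  dp:
    - [-0.74,-0.59,0]
    - [-0.81,-0.49,0]
    - [-0.87,-0.38,0]
    - [-0.91,-0.26,0]
    - [-0.94,-0.14,0]
    - [-0.95,-0.01,0]
    - [-0.94,0.11,0]
    - [-0.92,0.24,0]
  twist: [0.95,0.95,0.95,0.95,0.95,0.95,0.95,0.06]

```text
clock: 1.9
eef_pos: [353.9, 346.0, 205.7]
ee_rot: [[-0.327, 0.945, 0.0], [0.945, 0.327, 0.0], [0.0, 0.0, -1.0]]
wrist_force: [0.9, 0.8, -0.1]
gripper_width: 94.4
finger_force: 0.0
```

Request:
play_rows:
  grip: [1,1,1,1,1,1,1,1]
  dp:
    - [-0.92,0.24,0]
    - [-0.92,0.25,0]
    - [-0.92,0.24,0]
    - [-0.92,0.25,0]
    - [-0.04,0.01,0]
    - [-0.9,-0.31,0.04]
    - [-0.9,-0.32,0.04]
    - [-0.9,-0.32,0.04]
  twist: [0,0,0,0,0,0,0,0]

```text
clock: 2.7
eef_pos: [439.7, 104.6, 200.7]
ee_rot: [[-0.332, 0.943, 0.0], [0.943, 0.332, 0.0], [0.0, 0.0, -1.0]]
wrist_force: [1.6, -0.3, -0.1]
gripper_width: 94.0
finger_force: 0.0
```

Request:
play_rows:
  grip: [1,1,1,1,1,1,1,1]
  dp:
    - [-0.9,-0.31,0.04]
    - [-0.9,-0.32,0.04]
    - [-0.9,-0.32,0.04]
    - [-0.9,-0.31,0.04]
    - [-0.89,-0.32,0.04]
    - [-0.9,-0.31,0.04]
    - [-0.38,-0.14,0.02]
    - [0,0,0]
  twist: [0,0,0,0,0,0,0,0]

```text
clock: 3.5
eef_pos: [439.7, -141.0, 190.3]
ee_rot: [[-0.329, 0.944, 0.0], [0.944, 0.329, -0.001], [-0.001, -0.0, -1.0]]
wrist_force: [-0.5, -0.2, 0.1]
gripper_width: 93.7
finger_force: 0.0
```

```bash
cat >> h.py <<'E'
def shot(n,name):
    f=grab_frame(n); np.savez(f"pics/{name}.npz",**f); return f
E
python3 - <<'E'
from h import *
f=shot("wrist","w_tag"); print(np.round(f["pose"],3).tolist(),np.round(f["K"],0).tolist())
g=shot("top","t1")
cv2.imwrite("pics/w_tag.png",f["image"][:,:,::-1])
for n,F in(("wrist",f),("top",g)):
    print(n,[(round(d["p"],2),np.round(np.array(d["extent"])*[560,420,560,420]).tolist()) for d in look_for(n,"tag")[:2]])
    hsv=cv2.cvtColor(F["image"],cv2.COLOR_RGB2HSV)
    m=((hsv[...,1]>190)&(hsv[...,2]>150)&((hsv[...,0]<5)|(hsv[...,0]>174))).astype(np.uint8)
    k,lab,s,_=cv2.connectedComponentsWithStats(m)
    for i in range(1,k):
        if s[i,4]>60:
            v,u=np.where(lab==i); print(s[i],boxfit(world(F,u,v,8)))
E
```

```text
[[0.945, -0.317, -0.084, 415.627], [0.328, 0.914, 0.24, -72.454], [0.001, -0.255, 0.967, 369.151], [0.0, 0.0, 0.0, 1.0]] [[326.0, 0.0, 276.0], [0.0, 326.0, 211.0], [0.0, 0.0, 1.0]]
wrist [(0.83, [263.0, 142.0, 42.0, 93.0])]
top [(0.61, [323.0, 282.0, 46.0, 23.0])]
```

View pics/w_tag.png

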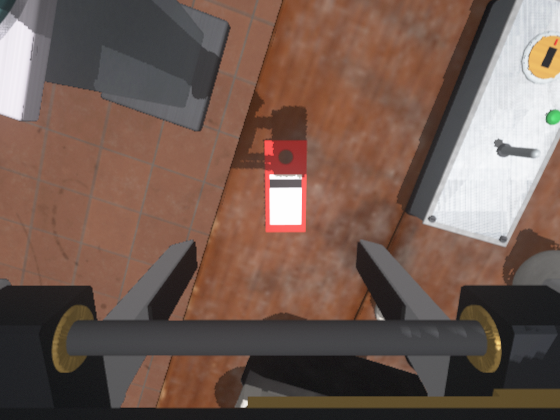

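Wrist view: the tag spans cols 265–306 and rows 141–231, with its eye at (285,157), and is nearly aligned with the fingers. The box, lock and post are at the right.

Run:
```python
from h import *
F=dict(np.load("pics/w_tag.npz"))
h=cv2.cvtColor(F["image"],cv2.COLOR_RGB2HSV)
print(h[200,267],h[150,275],h[200,285],h[200,250])
sub=np.zeros((420,560),bool); sub[132:240,255:316]=1
red=sub&(h[...,1]>200)&((h[...,0]<4)|(h[...,0]>175))
white=sub&(h[...,1]<60)&(h[...,2]>120)
for m in (red,red|white):
    m=m.astype(np.uint8); k,lab,s,_=cv2.connectedComponentsWithStats(m); i=1+s[1:,4].argmax()
    v,u=np.where(lab==i); print(s[i],boxfit(world(F,u,v,8)))
print("zs",world(F,[270,300,285],[220,150,225])[:,2], world(F,285.5,157,8))
# box from wrist depth
vv,uu=np.mgrid[0:420,0:560]; W=world(F,uu.ravel(),vv.ravel())
m=((W[:,2]>51)&(W[:,2]<59)&(W[:,0]>540)&(W[:,0]<720)&(F["depth"].ravel()>0)).reshape(420,560).astype(np.uint8)
k,lab,s,_=cv2.connectedComponentsWithStats(m); i=1+s[1:,4].argmax(); q=W[(lab==i).ravel()]; print(s[i],boxfit(q),q[:,2].mean())
y=((h[...,0]>10)&(h[...,0]<28)&(h[...,1]>150)&(h[...,2]>150)); y[:,:500]=0; v,u=np.where(y); print(len(u),"lock centroid(cut)",world(F,u,v,57).mean(0))
st()
```

```text
[  1 157 252] [  1 174 151] [  0   0 254] [  9 119 150]Traceback (most recent call last):
  File "<stdin>", line 9, in <module>
ValueError: attempt to get argmax of an empty sequence
```

Run:
```python
from h import *
F=dict(np.load("pics/w_tag.npz"))
h=cv2.cvtColor(F["image"],cv2.COLOR_RGB2HSV)
sub=np.zeros((420,560),bool); sub[132:240,255:316]=1
red=sub&(h[...,1]>140)&((h[...,0]<5)|(h[...,0]>172))
white=sub&(h[...,1]<60)&(h[...,2]>120)
for m in (red,red|white):
    m=m.astype(np.uint8); k,lab,s,_=cv2.connectedComponentsWithStats(m); i=1+s[1:,4].argmax()
    v,u=np.where(lab==i); print(s[i],boxfit(world(F,u,v,8)))
print("zs",world(F,[270,300,285],[220,150,225])[:,2], world(F,285.5,157,8))
vv,uu=np.mgrid[0:420,0:560]; W=world(F,uu.ravel(),vv.ravel())
m=((W[:,2]>51)&(W[:,2]<59)&(W[:,0]>540)&(W[:,0]<720)&(F["depth"].ravel()>0)).reshape(420,560).astype(np.uint8)
k,lab,s,_=cv2.connectedComponentsWithStats(m); i=1+s[1:,4].argmax(); q=W[(lab==i).ravel()]; print(s[i],boxfit(q),q[:,2].mean())
st()
# which tool direction the post lies: intersect foot
print("post foot",world(F,503,151,55))
```

```text
[ 264  140   43   92 1953] (array([ 447.4, -132.8]), array([ 46.9, 103.6]), 19.3)
[ 264  140   43   92 3347] (array([ 447.4, -132.8]), array([ 46.9, 103.6]), 19.3)
zs [8.15746446 8.25165576 7.35989229] [[ 436.609163   -100.99785455    8.        ]]
[  422     0   138   248 19451] (array([627. ,  -3.9]), array([ 94.6, 218.8]), 3.2) 54.19259843785962
t 3.7 p [ 440.1 -138.   190.3] yang 19.46 F [-0.5  0.6  0.1] T [-0.12  0.04 -0.02] w 93.9 ff 0.0 q7 0.71
post foot [[627.17458103 -24.15653948  55.        ]]
```

Run:
```python
from h import *
plan([(447.4,-133,60),(447.4,-133,2.5)],19.3,1,v=36)
```

```text
{"grip":[1, 1, 1, 1, 1, 1, 1, 1],"dp":[[0.02, 0.06, 0.9], [0.01, 0.06, 0.9], [0.02, 0.06, 0.9], [0.01, 0.03, 0.56], [-0.0, 0.0, 0.9], [-0.0, 0.0, 0.53], [0, 0, 0], [0, 0, 0]],"twist":[np.float64(0.02), np.float64(0.0), np.float64(0.0), np.float64(0.0), np.float64(0.0), np.float64(0.0), 0, 0]}
```

Request:
play_rows:
  grip: [1,1,1,1,1,1,1,1]
  dp:
    - [0.02,0.06,0.9]
    - [0.01,0.06,0.9]
    - [0.02,0.06,0.9]
    - [0.01,0.03,0.8]
    - [0,0,0.6]
    - [0,0,0.3]
    - [0,0,0.19]
    - [0,0,0]
  twist: [0.02,0,0,0,0,0,0,0]
  force: 20

```text
clock: 4.5
eef_pos: [447.2, -133.8, 6.7]
ee_rot: [[-0.33, 0.944, -0.0], [0.944, 0.33, 0.0], [0.0, -0.0, -1.0]]
wrist_force: [-0.4, -0.0, 0.4]
gripper_width: 93.8
finger_force: 0.0
```

Request:
play_rows:
  grip: [0.4,0.4,0.4,0.3,0.3,0.3,0.3,0.3]
  dp:
    - [0,0,0]
    - [0,0,0]
    - [0,0,0]
    - [0,0,0]
    - [0,0,0]
    - [0,0,0]
    - [0,0,0]
    - [0,0,0]
  twist: [0,0,0,0,0,0,0,0]

```text
clock: 5.3
eef_pos: [447.1, -134.2, 6.7]
ee_rot: [[-0.329, 0.944, 0.0], [0.944, 0.329, -0.0], [-0.0, 0.0, -1.0]]
wrist_force: [0.4, 0.2, 1.6]
gripper_width: 44.9
finger_force: 20.0
```

Request:
play_rows:
  grip: [0.6,0.6,0.6,0.6,0.6,0.6,0.6,0.6]
  dp:
    - [0,0,0]
    - [0,0,0]
    - [0,0,0]
    - [0,0,0.06]
    - [0,0,0.05]
    - [0,0,0]
    - [0,0,0]
    - [0,0,0]
  twist: [0,0,0,0,0,0,0,0]

```text
clock: 6.1
eef_pos: [447.1, -134.2, 2.3]
ee_rot: [[-0.329, 0.944, 0.0], [0.944, 0.329, -0.0], [-0.0, 0.0, -1.0]]
wrist_force: [-0.3, -0.2, -0.3]
gripper_width: 56.0
finger_force: 0.0
```

Request:
play_rows:
  grip: [0.3,0.3,0.3,0.3,0.3,0.3,0.3,0.3]
  dp:
    - [0,0,0]
    - [0,0,0]
    - [0,0,0]
    - [0,0,0]
    - [0,0,0]
    - [0,0,-0.2]
    - [0,0,-0.5]
    - [0,0,-0.5]
  twist: [0,0,0,0,0,0,0,0]

```text
clock: 6.9
eef_pos: [446.7, -134.3, 51.2]
ee_rot: [[-0.329, 0.944, -0.001], [0.944, 0.329, -0.0], [0.0, -0.001, -1.0]]
wrist_force: [-0.5, -0.0, -0.7]
gripper_width: 45.4
finger_force: 20.0
```

Run:
```python
from h import *
st()
F=shot("wrist","w2"); cv2.imwrite("pics/w2.png",F["image"][:,:,::-1])
```

```text
t 6.9 p [ 446.7 -134.3   51.2] yang 19.19 F [-0.5 -0.  -0.7] T [-0.03  0.1  -0.01] w 45.4 ff 20.0 q7 0.9
```

View pics/w2.png

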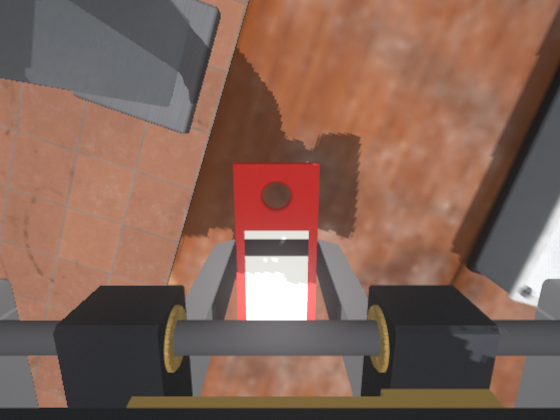

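The tag is held, with its eye at (276,195), straight between the fingers. Next I move up over the box and measure the eye and the post together.

Run:
```python
from h import *
F=dict(np.load("pics/w2.npz")); s=get_state(); p=np.array(s["eef_pos"]); R=np.array(s["ee_rot"])
e=world(F,276.5,195,p[2]+5.7)[0]; print("eye",e,"tool",R.T@(e-p))
h=cv2.cvtColor(F["image"],cv2.COLOR_RGB2HSV)
cs=cv2.HoughCircles(F["image"][150:240,230:325,0].copy(),cv2.HOUGH_GRADIENT,1,50,param1=80,param2=12,minRadius=9,maxRadius=22); print(cs)
plan([(500,-120,150),(628,-100,160)],3.2,0.3)
```

```text
eye [434.72616683 -99.7944771   59.47716821] tool [37.37112273 -1.13579305 -5.74525269]
[[[46.5 45.5 14.4]]]
{"grip":[0.3, 0.3, 0.3, 0.3, 0.3, 0.3, 0.3, 0.3],"dp":[[-0.03, 0.46, -0.83], [0.04, 0.47, -0.83], [0.08, 0.41, -0.75], [0.1, 0.94, -0.07], [0.09, 0.94, -0.07], [0.1, 0.94, -0.07], [0.04, 0.4, -0.04], [0, 0, 0]],"twist":[np.float64(0.95), np.float64(0.95), np.float64(0.1), np.float64(-0.0), np.float64(-0.0), np.float64(-0.0), np.float64(-0.0), 0]}
```

Request:
play_rows:
  grip: [0.3,0.3,0.3,0.3,0.3,0.3,0.3,0.3]
  dp:
    - [-0.03,0.46,-0.83]
    - [0.04,0.47,-0.83]
    - [0.08,0.41,-0.75]
    - [0.1,0.94,-0.07]
    - [0.09,0.94,-0.07]
    - [0.1,0.94,-0.07]
    - [0.04,0.4,-0.04]
    - [0,0,0]
  twist: [0.95,0.95,0.1,0,0,0,0,0]

```text
clock: 7.75
eef_pos: [628.3, -98.6, 156.5]
ee_rot: [[-0.057, 0.998, 0.0], [0.998, 0.057, -0.001], [-0.001, -0.0, -1.0]]
wrist_force: [-1.1, 0.0, -0.9]
gripper_width: 45.5
finger_force: 20.0
```

Run:
```python
from h import *
F=shot("wrist","w3"); cv2.imwrite("pics/w3.png",F["image"][:,:,::-1]); st()
vv,uu=np.mgrid[0:420,0:560]; W=world(F,uu.ravel(),vv.ravel())
m=((abs(W[:,2]-55)<4)&(abs(W[:,0]-625)<90)&(abs(W[:,1])<150)&(F["depth"].ravel()>0)).reshape(420,560).astype(np.uint8)
v,u=np.where(m); q=world(F,u,v); print(boxfit(q),q[:,2].mean(),q[:,1].max())
m=(W[:,2]>85)&(W[:,2]<100)&(abs(W[:,0]-626)<40)&(abs(W[:,1]+22)<30); print("post top",m.sum(),W[m].mean(0) if m.any() else 0)
```

```text
t 7.8 p [627.  -99.2 156.4] yang 3.23 F [-0.4 -0.3 -0.1] T [-0.09  0.03 -0.  ] w 45.7 ff 20.0 q7 0.48
(array([628.1, -22.8]), array([ 93.3, 179.7]), 3.1) 54.026033617608476 69.33693892807958
post top 98 [627.90221486 -23.49504976  94.39337137]
```

View pics/w3.png

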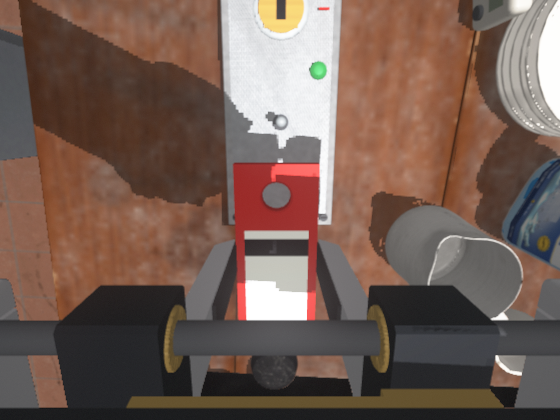

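The post's nose shows at (281,122), the tag's eye at (276,195) and the lock at (281,10).

Run:
```python
from h import *
F=dict(np.load("pics/w3.npz")); p=np.array(get_state()["eef_pos"])
e=world(F,276.5,195,p[2]+5.7)[0]; a=world(F,280.5,122,94)[0]; print("eye",e,"post",a,"d",(a-e)[:2])
print("depth eye rim z",world(F,[255,297,276],[195,195,172])[:,2])
# post vs box: edges of box along its x from depth
vv,uu=np.mgrid[0:420,0:560]; W=world(F,uu.ravel(),vv.ravel())
b=np.array([np.cos(np.radians(3.15)),np.sin(np.radians(3.15))]); m=(abs(W[:,2]-55)<4)&(abs(W[:,0]-625)<90)&(W[:,1]<60)&(W[:,1]>-15)&(F["depth"].ravel()>0)
t=W[m][:,:2]@b; print("box x-mid along b",np.percentile(t,[.5,99.5]).mean(),"post",a[:2]@b)
d=np.append((a-e)[:2],0); plan([p+d],3.15,0.3,v=25)
st()
```

```text
eye [626.57378552 -62.59716966 162.14685882] post [627.3468585  -23.73010383  94.        ] d [ 0.77307298 38.86706582]
depth eye rim z [161.91293736 161.23733225 162.14489864]
box x-mid along b 625.8599109844934 post 625.0950250576836
{"grip":[0.3, 0.3, 0.3, 0.3, 0.3, 0.3, 0.3, 0.3],"dp":[[0.62, 0.05, -0.0], [0.35, 0.02, -0.0], [0, 0, 0], [0, 0, 0], [0, 0, 0], [0, 0, 0], [0, 0, 0], [0, 0, 0]],"twist":[np.float64(0.01), np.float64(-0.0), 0, 0, 0, 0, 0, 0]}
t 7.8 p [627.  -99.2 156.4] yang 3.23 F [-0.4 -0.3 -0.1] T [-0.09  0.03 -0.  ] w 45.7 ff 20.0 q7 0.48
```

Request:
play_rows:
  grip: [0.3,0.3,0.3,0.3,0.3,0.3,0.3,0.3]
  dp:
    - [0.62,0.04,0]
    - [0.35,0.01,0]
    - [0,0,0.4]
    - [0,0,0.4]
    - [0,0,0.3]
    - [0,0,0.1]
    - [0,0,0]
    - [0,0,0]
  twist: [0,0,0,0,0,0,0,0]

```text
clock: 8.6
eef_pos: [626.9, -60.8, 108.9]
ee_rot: [[-0.055, 0.998, 0.0], [0.998, 0.055, -0.0], [-0.0, 0.0, -1.0]]
wrist_force: [0.3, -0.2, -0.2]
gripper_width: 45.3
finger_force: 20.0
```

Run:
```python
from h import *
F=shot("wrist","w4"); st()
im=F["image"][140:260,215:335,::-1]; g=F["image"]
cv2.imwrite("pics/w4.png",cv2.resize(im,None,fx=5,fy=5,interpolation=3))
```

```text
t 8.65 p [627.  -60.7 109.1] yang 3.19 F [ 0.1 -0.9 -0.5] T [-0.07  0.03  0.05] w 45.6 ff 20.0 q7 0.44
```

View pics/w4.png

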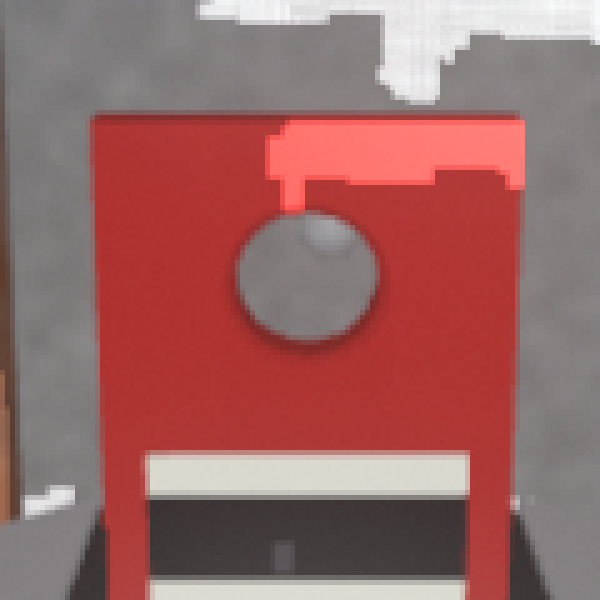

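The nose shows in the eye, upper right at crop (328,222), against the eye's centre at (307,278). I'll correct for the height difference.

Run:
```python
from h import *
F=dict(np.load("pics/w4.npz")); p=np.array(get_state()["eef_pos"]); R=np.array(get_state()["ee_rot"])
e=world(F,276.4,195.6,p[2]+5.7)[0]; a=world(F,280.6,184.4,93)[0]; print(e,a,R.T@np.append((a-e)[:2],0), R.T@(e-p))
```

```text
[625.1738261  -25.15711869 114.84111158] [627.6283274  -22.75714746  93.        ] [2.25973047e+00 2.58419336e+00 1.18065287e-03] [35.5811976   0.12829326 -5.70925541]
```

Request:
play_rows:
  grip: [0.3,0.3,0.3,0.3,0.3,0.3,0.3,0.3]
  dp:
    - [0.055,0.06,0]
    - [0,0,0]
    - [0,0,0.1]
    - [0,0,0.1]
    - [0,0,0.1]
    - [0,0,0.1]
    - [0,0,0.1]
    - [0,0,0]
  twist: [0,0,0,0,0,0,0,0]

```text
clock: 9.45
eef_pos: [628.7, -58.0, 88.0]
ee_rot: [[-0.056, 0.998, -0.001], [0.998, 0.056, -0.0], [-0.0, -0.001, -1.0]]
wrist_force: [-0.1, -1.0, -0.9]
gripper_width: 45.8
finger_force: 20.0
```

Run:
```python
from h import *
F=shot("wrist","w5"); st()
cv2.imwrite("pics/w5.png",cv2.resize(F["image"][140:260,215:335,::-1],None,fx=4,fy=4,interpolation=3))
```

```text
t 9.5 p [628.9 -58.   88.4] yang 3.21 F [ 0.7  1.  -0.3] T [-0.01  0.04  0.03] w 45.8 ff 20.0 q7 0.45
```

View pics/w5.png

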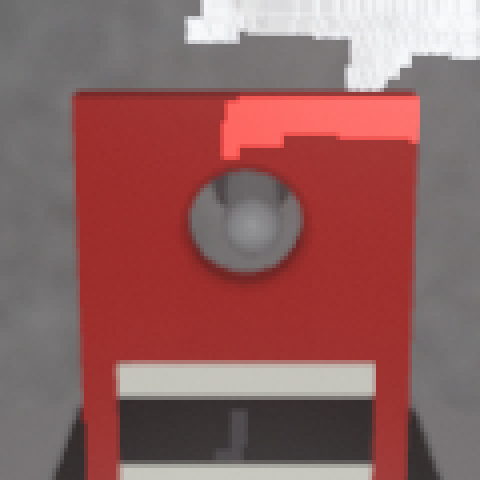

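The post is through the eye and centred, so I lower the tag onto the box and release it.

Request:
play_rows:
  grip: [0.3,0.3,0.3,0.3,0.3,0.3,0.3,0.3]
  dp:
    - [0,0,0.15]
    - [0,0,0.15]
    - [0,0,0.15]
    - [0,0,0.15]
    - [0,0,0.1]
    - [0,0,0.05]
    - [0,0,0]
    - [0,0,0]
  twist: [0,0,0,0,0,0,0,0]

```text
clock: 10.3
eef_pos: [629.1, -58.0, 58.8]
ee_rot: [[-0.056, 0.998, 0.0], [0.998, 0.056, -0.0], [-0.0, 0.0, -1.0]]
wrist_force: [-0.7, -0.5, -0.4]
gripper_width: 45.9
finger_force: 20.0
```

Release 1 mm above the box, open a little, then retract.

Request:
play_rows:
  grip: [0.3,0.3,0.6,0.65,0.65,0.65,0.65,0.65]
  dp:
    - [0,0,0.03]
    - [0,0,0]
    - [0,0,0]
    - [0,0,0]
    - [0,0,0]
    - [0,0,-0.2]
    - [0,0,-0.7]
    - [0,0,-0.9]
  twist: [0,0,0,0,0,0,0,0]

```text
clock: 11.1
eef_pos: [628.2, -58.0, 129.8]
ee_rot: [[-0.056, 0.998, -0.002], [0.998, 0.056, -0.0], [-0.0, -0.002, -1.0]]
wrist_force: [0.3, -0.1, 0.1]
gripper_width: 61.5
finger_force: 0.0
```

Request:
play_rows:
  grip: [0.65,0.65,0.65,0.65,0.65,0.65,0.65,0.65]
  dp:
    - [0,0,-0.9]
    - [0,0,-0.9]
    - [0,0,0]
    - [0,0,0]
    - [0,0,0]
    - [0,0,0]
    - [0,0,0]
    - [0,0,0]
  twist: [0,0,0,0,0,0,0,0]

```text
clock: 11.9
eef_pos: [628.8, -58.0, 201.0]
ee_rot: [[-0.056, 0.998, -0.001], [0.998, 0.056, -0.0], [-0.0, -0.001, -1.0]]
wrist_force: [-0.0, -0.7, 0.3]
gripper_width: 61.5
finger_force: 0.0
```

Run:
```python
from h import *
st()
F=shot("wrist","w6"); cv2.imwrite("pics/w6.png",F["image"][:,:,::-1])
vv,uu=np.mgrid[0:420,0:560]; W=world(F,uu.ravel(),vv.ravel())
h=cv2.cvtColor(F["image"],cv2.COLOR_RGB2HSV).reshape(-1,3)
m=(F["depth"].ravel()>0)&(h[:,1]>140)&((h[:,0]<5)|(h[:,0]>172))&(W[:,2]>50)&(W[:,2]<85); print("tag z",np.percentile(W[m][:,2],[2,50,98]),boxfit(W[m]))
y=((h[:,0]>10)&(h[:,0]<28)&(h[:,1]>140)&(h[:,2]>120)&(abs(W[:,2]-57)<5)&(W[:,1]>30)&(W[:,1]<95)); print("lock",y.sum(),W[y].mean(0),boxfit(W[y]))
plan([(600,60,150),(480,114,150),(439,114,120)],25.3,0.6)
```

```text
t 11.9 p [628.8 -58.  201. ] yang 3.21 F [-0.  -0.7  0.3] T [-0.07 -0.02  0.04] w 61.5 ff 0.0 q7 0.38
tag z [59.09852246 61.80379342 63.40000834] (array([592.3,  32.7]), array([141.5, 299. ]), 36.6)
lock 12 [622.16467743  73.64053853  57.32669677] (array([622.5,  73.3]), array([1.8, 5.9]), 3.2)
{"grip":[0.6, 0.6, 0.6, 0.6, 0.6, 0.6, 0.6, 0.6],"dp":[[0.86, -0.16, 0.37], [0.87, -0.05, 0.37], [0.87, 0.07, 0.37], [0.41, 0.09, 0.17], [0.72, -0.62, -0.0], [0.72, -0.62, -0.0], [0.73, -0.61, -0.0], [0.33, -0.29, -0.0]],"twist":[np.float64(-0.95), np.float64(-0.95), np.float64(-0.86), np.float64(-0.0), np.float64(-0.0), np.float64(-0.0), np.float64(-0.0), np.float64(-0.0)]}
{"grip":[0.6, 0.6, 0.6, 0.6, 0.6, 0.6, 0.6, 0.6],"dp":[[0.33, -0.69, 0.56], [0.11, -0.23, 0.19], [0, 0, 0], [0, 0, 0], [0, 0, 0], [0, 0, 0], [0, 0, 0], [0, 0, 0]],"twist":[np.float64(-0.0), np.float64(-0.0), 0, 0, 0, 0, 0, 0]}
```

View pics/w6.png

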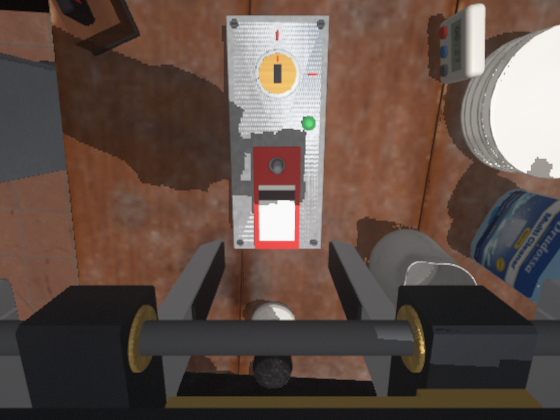

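The tag hangs flat on the post (eye 277,165), pointing away from the lock (277,73). Next, the key.

Request:
play_rows:
  grip: [0.6,0.6,0.6,0.6,0.6,0.6,0.6,0.6]
  dp:
    - [0.86,-0.16,0.1]
    - [0.87,-0.05,0.1]
    - [0.87,0.07,0.1]
    - [0.41,0.09,0]
    - [0.72,-0.62,0]
    - [0.72,-0.62,0]
    - [0.73,-0.61,0]
    - [0.33,-0.29,0]
  twist: [-0.95,-0.95,-0.86,0,0,0,0,0]

```text
clock: 12.75
eef_pos: [477.5, 115.2, 189.3]
ee_rot: [[-0.429, 0.903, -0.001], [0.903, 0.429, 0.001], [0.001, -0.001, -1.0]]
wrist_force: [-0.4, 0.7, 0.1]
gripper_width: 56.2
finger_force: 0.0
```

Request:
play_rows:
  grip: [0.6,0.6,0.6,0.6,0.6,0.6,0.6,0.6]
  dp:
    - [0.33,-0.69,0]
    - [0.11,-0.23,0]
    - [0,0,0]
    - [0,0,0]
    - [0,0,0]
    - [0,0,0]
    - [0,0,0]
    - [0,0,0]
  twist: [0,0,0,0,0,0,0,0]

```text
clock: 13.55
eef_pos: [439.4, 114.0, 189.4]
ee_rot: [[-0.427, 0.904, -0.0], [0.904, 0.427, -0.0], [-0.0, -0.0, -1.0]]
wrist_force: [0.1, 0.2, 0.1]
gripper_width: 56.7
finger_force: 0.0
```

Run:
```python
from h import *
F=shot("wrist","w7"); cv2.imwrite("pics/w7.png",F["image"][:,:,::-1]); st()
vv,uu=np.mgrid[0:420,0:560]; W=world(F,uu.ravel(),vv.ravel()); near=(np.hypot(W[:,0]-439,W[:,1]-114)<45)&(F["depth"].ravel()>0)
for lo,hi in((36,45),(71,83)):
    m=near&(W[:,2]>lo)&(W[:,2]<hi); print(lo,m.sum(),boxfit(W[m]),W[m].mean(0))
m=(near&(W[:,2]>71)&(W[:,2]<83)); v,u=np.divmod(np.where(m)[0],560); print(boxfit(world(F,u,v,78)))
# lock from w6
G=dict(np.load("pics/w6.npz")); h=cv2.cvtColor(G["image"],cv2.COLOR_RGB2HSV)
s=np.zeros((420,560),bool); s[50:98,255:300]=1
y=s&(h[...,0]>12)&(h[...,0]<30)&(h[...,1]>150); v,u=np.where(y); hull=cv2.convexHull(np.stack([u,v],1).astype(np.int32))
(c,r)=cv2.minEnclosingCircle(hull); print("lock disc",c,r,world(G,c[0],c[1],57))
k=s&(h[...,2]<90)&(np.hypot(uu-277,vv-73)<14); v,u=np.where(k); print("slot",len(u),boxfit(world(G,u,v,57)),u.mean(),v.mean())
```

```text
t 13.6 p [439.3 114.  189.4] yang 25.28 F [-0.2  0.1 -0.2] T [-0.05  0.02 -0.03] w 56.4 ff 0.0 q7 0.22
36 1803 (array([440.9, 111.1]), array([50.1, 50.5]), 25.1) [440.1351612  112.89594448  39.91129659]
71 467 (array([440.9, 112. ]), array([11.1, 35.1]), 25.1) [440.25939534 112.83422814  77.29887181]
(array([440.6, 112.7]), array([11. , 35.1]), 25.0)Traceback (most recent call last):
  File "<stdin>", line 11, in <module>
cv2.error: OpenCV(4.12.0) /io/opencv/modules/imgproc/src/shapedescr.cpp:201: error: (-215:Assertion failed) count >= 0 && (depth == CV_32F || depth == CV_32S) in function 'minEnclosingCircle'
```

View pics/w7.png

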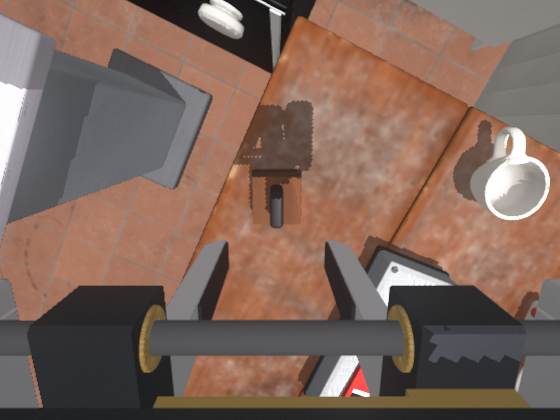

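The key handle is upright at (277,206) in its stand; position and size match (35 × 11 mm, 25°). I descend to grasp it.

Run:
```python
from h import *
plan([(440.6,112.5,85),(440.6,112.5,45)],25.1,0.5,v=30)
vv,uu=np.mgrid[0:420,0:560]
G=dict(np.load("pics/w6.npz")); h=cv2.cvtColor(G["image"],cv2.COLOR_RGB2HSV)
print(h[73,290],h[73,277],h[60,277])
near=np.hypot(uu-277,vv-73)<24
y=near&(h[...,0]>8)&(h[...,0]<32)&(h[...,1]>110); v,u=np.where(y)
(c,r)=cv2.minEnclosingCircle(np.stack([u,v],1).astype(np.float32)); print("disc",c,r,world(G,c[0],c[1],57))
k=(h[...,2]<100)&(np.hypot(uu-277,vv-73)<14); v,u=np.where(k); print("slot",len(u),boxfit(world(G,u,v,57)),u.mean(),v.mean(),world(G,u.mean(),v.mean(),57))
```

```text
{"grip":[0.5, 0.5, 0.5, 0.5, 0.5, 0.5, 0.5, 0.5],"dp":[[-0.01, 0.0, 0.75], [-0.02, 0.0, 0.75], [-0.01, 0.01, 0.75], [-0.01, 0.0, 0.36], [0.0, 0.0, 0.75], [0.0, 0.0, 0.25], [0, 0, 0], [0, 0, 0]],"twist":[np.float64(0.02), np.float64(0.0), np.float64(0.0), np.float64(0.0), np.float64(0.0), np.float64(0.0), 0, 0]}
[ 20 135 240] [ 0  7 74] [  2 169 236]
disc (276.91510009765625, 72.97169494628906) 19.926584243774414 [[623.10117179  60.97419038  57.        ]]
slot 125 (array([623.2,  60.5]), array([ 5.6, 14.6]), 3.2) 276.976 73.432 [[623.17924253  60.583387    57.        ]]
```

Request:
play_rows:
  grip: [0.5,0.5,0.5,0.5,0.5,0.5,0.5,0.5]
  dp:
    - [-0.01,0,0.75]
    - [-0.02,0,0.75]
    - [-0.01,0.01,0.75]
    - [-0.01,0,0.5]
    - [0,0,0.46]
    - [0,0,0.25]
    - [0,0,0.15]
    - [0,0,0]
  twist: [0.02,0,0,0,0,0,0,0]
  force: 55

```text
clock: 14.4
eef_pos: [440.4, 112.4, 44.9]
ee_rot: [[-0.425, 0.905, -0.0], [0.905, 0.425, -0.0], [-0.0, -0.001, -1.0]]
wrist_force: [0.4, -0.6, 0.4]
gripper_width: 47.2
finger_force: 0.0
```

Request:
play_rows:
  grip: [0,0,0,0,0,0,0,0]
  dp:
    - [0,0,0]
    - [0,0,0]
    - [0,0,0]
    - [0,0,0]
    - [0,0,0]
    - [0,0,0]
    - [0,0,0]
    - [0,0,0]
  twist: [0,0,0,0,0,0,0,0]

```text
clock: 15.2
eef_pos: [440.5, 112.6, 45.2]
ee_rot: [[-0.425, 0.905, 0.0], [0.905, 0.425, 0.0], [-0.0, 0.0, -1.0]]
wrist_force: [-0.8, 0.3, 4.4]
gripper_width: 11.7
finger_force: 55.0
```

Run:
```python
from h import *
st()
```

```text
t 15.2 p [440.5 112.6  45.2] yang 25.14 F [-0.8  0.3  4.4] T [0.07 0.25 0.01] w 11.7 ff 55.0 q7 0.43
```

Run:
```python
from h import *
p=get_state()["eef_pos"]
plan([(p[0],p[1],110),(500,95,125),(622.9,61.2,122)],3.2,0,v=30)
```

```text
{"grip":[0, 0, 0, 0, 0, 0, 0, 0],"dp":[[0.0, 0.0, -0.75], [0.0, 0.0, -0.75], [0.0, 0.0, -0.12], [-0.25, 0.69, -0.18], [-0.24, 0.69, -0.17], [-0.03, 0.08, -0.03], [-0.24, 0.71, 0.02], [-0.24, 0.71, 0.02]],"twist":[np.float64(0.95), np.float64(0.95), np.float64(0.84), np.float64(0.0), np.float64(0.0), np.float64(0.0), np.float64(0.0), np.float64(0.0)]}
{"grip":[0, 0, 0, 0, 0, 0, 0, 0],"dp":[[-0.24, 0.71, 0.02], [-0.24, 0.71, 0.02], [-0.06, 0.18, -0.0], [0, 0, 0], [0, 0, 0], [0, 0, 0], [0, 0, 0], [0, 0, 0]],"twist":[np.float64(0.0), np.float64(0.0), np.float64(0.0), 0, 0, 0, 0, 0]}
```

Request:
play_rows:
  grip: [0,0,0,0,0,0,0,0]
  dp:
    - [0,0,-0.3]
    - [0,0,-0.5]
    - [0,0,-0.75]
    - [0,0,-0.2]
    - [0,0,-0.2]
    - [0,0,-0.05]
    - [0,0,0]
    - [-0.25,0.69,0]
  twist: [0,0,0,0.95,0.95,0.84,0,0]

```text
clock: 16.0
eef_pos: [466.7, 105.3, 125.3]
ee_rot: [[-0.062, 0.998, -0.002], [0.998, 0.062, 0.001], [0.001, -0.002, -1.0]]
wrist_force: [0.8, 0.4, -0.1]
gripper_width: 11.8
finger_force: 55.0
```

Request:
play_rows:
  grip: [0,0,0,0,0,0,0,0]
  dp:
    - [-0.25,0.69,0]
    - [-0.24,0.71,0]
    - [-0.24,0.71,0.02]
    - [-0.24,0.71,0.02]
    - [-0.24,0.71,0.02]
    - [-0.15,0.3,0]
    - [0,0,0]
    - [0,0,0]
  twist: [0,0,0,0,0,0,0,0]

```text
clock: 16.8
eef_pos: [623.8, 58.2, 122.4]
ee_rot: [[-0.058, 0.998, -0.001], [0.998, 0.058, -0.0], [-0.0, -0.001, -1.0]]
wrist_force: [0.0, 0.2, -0.2]
gripper_width: 11.7
finger_force: 55.0
```

Run:
```python
from h import *
st(); plan([(622.9,61.2,118)],3.2,0,v=30)
```

```text
t 16.8 p [623.8  58.2 122.4] yang 3.31 F [ 0.   0.2 -0.2] T [-0.07  0.04 -0.04] w 11.7 ff 55.0 q7 0.23
{"grip":[0, 0, 0, 0, 0, 0, 0, 0],"dp":[[0.08, -0.02, 0.11], [0, 0, 0], [0, 0, 0], [0, 0, 0], [0, 0, 0], [0, 0, 0], [0, 0, 0], [0, 0, 0]],"twist":[np.float64(0.01), 0, 0, 0, 0, 0, 0, 0]}
```

Request:
play_rows:
  grip: [0,0,0,0,0,0,0,0]
  dp:
    - [0.08,-0.02,0.11]
    - [0,0,0.2]
    - [0,0,0.2]
    - [0,0,0]
    - [0,0,0]
    - [0,0,0]
    - [0,0,0]
    - [0,0,0]
  twist: [0.01,0,0,0,0,0,0,0]

```text
clock: 17.6
eef_pos: [623.7, 61.4, 102.5]
ee_rot: [[-0.055, 0.999, 0.0], [0.999, 0.055, -0.0], [-0.0, 0.0, -1.0]]
wrist_force: [0.5, -0.2, -0.3]
gripper_width: 11.6
finger_force: 55.0
```

Run:
```python
from h import *
st()
F=shot("wrist","w8"); T=shot("top","t8"); S=shot("scene","s8")
A=cv2.resize(F["image"][130:280,200:350],(390,390),interpolation=3); B=cv2.resize(S["image"][185:285,190:290],(390,390),interpolation=3)
cv2.imwrite("pics/w8.png",np.hstack([A,B])[:,:,::-1])
```

```text
t 17.6 p [623.7  61.4 102.5] yang 3.13 F [ 0.5 -0.2 -0.3] T [-0.13  0.1   0.01] w 11.6 ff 55.0 q7 0.24
```

View pics/w8.png

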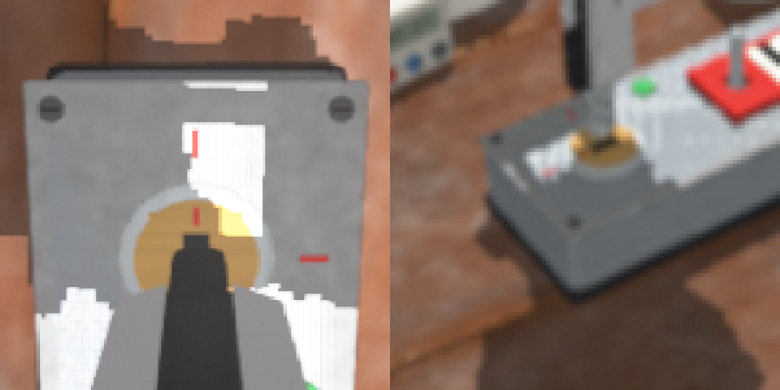

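Both views show the blade over the slot: slot end at (197,238) and handle about 0.8 mm to the right. I shift by that and probe down.

Request:
play_rows:
  grip: [0,0,0,0,0,0,0,0]
  dp:
    - [0,-0.02,0.1]
    - [0,0,0.1]
    - [0,0,0.05]
    - [0,0,0.05]
    - [0,0,0.05]
    - [0,0,0.05]
    - [0,0,0.05]
    - [0,0,0]
  twist: [0,0,0,0,0,0,0,0]

```text
clock: 18.55
eef_pos: [622.6, 61.4, 84.0]
ee_rot: [[-0.055, 0.999, -0.001], [0.999, 0.055, -0.0], [-0.0, -0.001, -1.0]]
wrist_force: [-1.5, 0.4, -0.3]
gripper_width: 11.7
finger_force: 55.0
```

Run:
```python
from h import *
st()
```

```text
t 18.55 p [622.6  61.4  84. ] yang 3.13 F [-1.5  0.4 -0.3] T [-0.08  0.38  0.  ] w 11.7 ff 55.0 q7 0.25
```

It's in the slot, 10 mm down with almost no force. Next I wiggle past the pins.

Request:
play_rows:
  grip: [0,0,0,0,0,0,0,0]
  dp:
    - [0,0,0.03]
    - [0,0,0.05]
    - [0,0,0.05]
    - [0,0,0.05]
    - [0,0,0.05]
    - [0,0,0.03]
    - [0,0,0]
    - [0,0,0]
  twist: [0.6,-1,1,-1,1,-1,0.9,-0.5]

```text
clock: 19.35
eef_pos: [623.2, 61.2, 74.5]
ee_rot: [[-0.05, 0.999, 0.001], [0.999, 0.05, -0.0], [-0.0, 0.001, -1.0]]
wrist_force: [-2.4, -0.6, 9.1]
gripper_width: 11.5
finger_force: 55.0
```

Run:
```python
from h import *
st()
```

```text
t 19.35 p [623.2  61.2  74.5] yang 2.84 F [-2.4 -0.6  9.1] T [-0.09  0.58  0.01] w 11.5 ff 55.0 q7 0.25
```

Request:
play_rows:
  grip: [0,0,0,0,0,0,0,0]
  dp:
    - [0,0,0.04]
    - [0,0,0.05]
    - [0,0,0.05]
    - [0,0,0.05]
    - [0,0,0.05]
    - [0,0,0.03]
    - [0,0,0]
    - [0,0,0]
  twist: [0.6,-1,1,-1,1,-1,0.9,-0.5]

```text
clock: 20.15
eef_pos: [623.2, 61.7, 63.1]
ee_rot: [[-0.05, 0.999, 0.001], [0.999, 0.05, -0.0], [-0.0, 0.001, -1.0]]
wrist_force: [3.1, 1.7, -4.0]
gripper_width: 11.9
finger_force: 55.0
```

Run:
```python
from h import *
st()
```

```text
t 20.15 p [623.2  61.7  63.1] yang 2.87 F [ 3.1  1.7 -4. ] T [ 0.36 -1.   -0.03] w 11.9 ff 55.0 q7 0.26
```

Request:
play_rows:
  grip: [0,0,0,0,0,0,0,0]
  dp:
    - [0,0,0.02]
    - [0,0,0.02]
    - [0,0,0.02]
    - [0,0,0]
    - [0,0,0]
    - [0,0,0]
    - [0,0,0]
    - [0,0,0]
  twist: [0.4,-0.8,0.8,-0.4,0,0,0,0]

```text
clock: 20.95
eef_pos: [623.7, 61.5, 62.0]
ee_rot: [[-0.055, 0.999, 0.002], [0.999, 0.055, 0.001], [0.0, 0.002, -1.0]]
wrist_force: [-2.6, 0.8, 14.9]
gripper_width: 11.7
finger_force: 55.0
```

Run:
```python
from h import *
st()
```

```text
t 20.95 p [623.7  61.5  62. ] yang 3.13 F [-2.6  0.8 14.9] T [0.08 0.79 0.01] w 11.7 ff 55.0 q7 0.26
```

Fully home: the shoulder force rises at z 62, as expected. Now the turn.

Request:
play_rows:
  grip: [0,0,0,0,0,0,0,0]
  dp:
    - [0,0,0]
    - [0,0,0]
    - [0,0,0]
    - [0,0,0]
    - [0,0,0]
    - [0,0,0]
    - [0,0,0]
    - [0,0,0]
  twist: [0.8,0.8,0.8,0.8,0.8,0.8,0.8,0.8]
  force: 60

```text
clock: 21.75
eef_pos: [623.3, 61.1, 62.0]
ee_rot: [[0.747, 0.665, 0.001], [0.665, -0.747, 0.0], [0.001, 0.001, -1.0]]
wrist_force: [-5.5, -1.2, 17.1]
gripper_width: 11.5
finger_force: 60.0
```

Run:
```python
from h import *
st()
```

```text
t 21.75 p [623.3  61.1  62. ] yang -48.34 F [-5.5 -1.2 17.1] T [-0.44  1.55  0.03] w 11.5 ff 60.0 q7 -0.5
```

Request:
play_rows:
  grip: [0,0,0,0,0,0,0,0]
  dp:
    - [0,0,0]
    - [0,0,0]
    - [0,0,0]
    - [0,0,0]
    - [0,0,0]
    - [0,0,0]
    - [0,0,0]
    - [0,0,0]
  twist: [0.8,0.8,0.8,0.8,0.8,0.8,0.5,0.2]

```text
clock: 22.55
eef_pos: [623.6, 61.5, 62.0]
ee_rot: [[0.999, -0.039, 0.002], [-0.039, -0.999, 0.0], [0.002, -0.0, -1.0]]
wrist_force: [-4.3, 0.7, 18.3]
gripper_width: 12.0
finger_force: 60.0
```

Run:
```python
from h import *
st(); st()
```

```text
t 22.55 p [623.6  61.5  62. ] yang -92.21 F [-4.3  0.7 18.3] T [0.17 1.14 0.07] w 12.0 ff 60.0 q7 -1.15
t 22.55 p [623.6  61.5  62. ] yang -92.21 F [-4.3  0.7 18.3] T [0.17 1.14 0.07] w 12.0 ff 60.0 q7 -1.15
```

Request:
play_rows:
  grip: [0,0,0,0,0,0,0,0]
  dp:
    - [0,0,0]
    - [0,0,0]
    - [0,0,0]
    - [0,0,0]
    - [0,0,0]
    - [0,0,0]
    - [0,0,0]
    - [0,0,0]
  twist: [0.2,0.2,0.1,0,0,0,0,0]

```text
clock: 23.35
eef_pos: [623.6, 61.7, 62.0]
ee_rot: [[0.994, -0.105, 0.002], [-0.105, -0.994, 0.001], [0.002, -0.001, -1.0]]
wrist_force: [-3.2, 1.7, 17.0]
gripper_width: 11.8
finger_force: 60.0
```

Run:
```python
from h import *
st()
S=shot("scene","s9"); F=shot("wrist","w9"); st()
vv,uu=np.mgrid[0:420,0:560]
W=world(F,uu.ravel(),vv.ravel()); h=cv2.cvtColor(F["image"],cv2.COLOR_RGB2HSV).reshape(-1,3)
m=(np.hypot(W[:,0]-623,W[:,1]-61)<25)&(W[:,2]>85)&(W[:,2]<105)&(h[:,2]<90)&(F["depth"].ravel()>0); print("handle top",m.sum(),boxfit(W[m]) if m.sum() else 0,W[m][:,2].max())
W=world(S,uu.ravel(),vv.ravel()); h=cv2.cvtColor(S["image"],cv2.COLOR_RGB2HSV).reshape(-1,3)
m=(abs(W[:,2]-63)<8)&(h[:,1]>150)&((h[:,0]<5)|(h[:,0]>174))&(abs(W[:,0]-628)<60)&(abs(W[:,1]+50)<80); print("tag",m.sum(),boxfit(W[m]),np.percentile(W[m][:,2],[5,95]))
```

```text
t 23.35 p [623.6  61.7  62. ] yang -96.04 F [-3.2  1.7 17. ] T [0.47 1.03 0.11] w 11.8 ff 60.0 q7 -1.21
t 23.45 p [623.6  61.7  62. ] yang -96.05 F [-3.2  1.8 16.7] T [0.47 1.09 0.08] w 11.9 ff 60.0 q7 -1.21
handle top 1827 (array([624.1,  60.1]), array([14.7, 35.9]), 87.3) 104.97853802784726
tag 269 (array([624.5, -56.5]), array([ 48. , 106.6]), 5.2) [58.75256725 63.21931052]
```

Run:
```python
from h import *
print(sign_off())
```

```text
the job is handed in; nothing more can be done
None
```

I handed the job in at about 23.5 s: the tag hangs flat on the post pointing away from the lock. The key is fully home, turned clockwise to about the stop (judged from tool angle, torque and handle heading, as the plug angle can't be read), and still gripped.

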